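# Lay the jigger down and shut the bar-kit case

## Task

The lid of the walnut bar-kit case will not shut because the brass jigger was left standing in its compartment. With the lid still open, push the jigger over so that it lies down in its own compartment, then push the lid over so that it drops fully shut. Just push: pick nothing up, leave the other tools in the case where they are, and do not disturb the things standing about.

Things in the scene. Friction and masses are not known exactly. Their poses are not given: they have to be found in the camera images.
- case: dark walnut bar-kit case, fixed to the worktop: 114 mm deep (its x), 224 mm wide (its y), rim 66 mm above the worktop, walls 5 mm, inner floor 8 mm above the worktop. Origin: centre of its underside. x points to the hinged back (the front is -x), y to its left seen from the front, z up. Dividers (tops 52 mm above the worktop) part it into three compartments.
- jigger_bay (a point): middle of the floor of the jigger's compartment, the long one at the front: 183 mm along the case's y, 62 mm along its x; axes as the case's. Beside it at +y is the small cork compartment, behind it (+x) the long muddler compartment.
- lid (a joint): lid angle in rad: 0 shut flat on the rim, 1.57 straight up, stop at 1.70 (leaning a little back). Walnut panel, 124 mm deep, 228 wide, 10 thick, 0.2 kg. The soft-close hinge has a little friction: the lid stays put near upright; pushed forward below about 1.2 rad it sinks shut by its own weight in about 2 s, if nothing stands up in the case.
- lid_hinge (a point): middle of the lid's hinge line, which runs along the case's y; 60.5 mm behind the case's middle, 67.5 mm above the worktop; axes as the case's
- lid_edge (a point): middle of the lid's free edge (brass thumb lip, 60 mm long), half-way through the thickness, 127.5 mm from the hinge line; its axes turn with the lid
- jigger_center (a point): brass hourglass jigger, 44 mm wide, 91 mm tall, about 0.12 kg, loose; the point is half-way up on its axis, z runs from foot to top. It starts standing in the right (-y) half of its compartment, its top 33 mm above the rim; the room to fall into is on its +y side. Pushed near the top along the case's +y it tips over its foot and lies along the compartment.
- muddler_center (a point): walnut muddler, 200 mm long (its y) and 31 mm thick, lying loose in the rear compartment; the point is its middle. Stays where it is.
- cork_center (a point): wine cork, 45 mm long (its y), 23 mm thick, lying loose in the small front compartment; the point is its middle. Stays where it is.
- pepper_mill: wooden pepper mill, 58 mm wide, 140 mm tall, standing loose on the worktop; origin at the centre of its underside; not to be disturbed
- salt_cellar: round wooden salt box with lid, 84 x 94 x 58 mm, loose on the worktop; origin at the centre of its underside; not to be disturbed
- lemon: yellow lemon, 55 x 75 x 54 mm, lying loose on the worktop; origin at the centre of its underside; not to be disturbed
Not all that is in view belongs to the job. Leave any red look-alike of the part that bears jigger_center alone.

How it is judged:
By the outcome, as a careful person would: the job done as asked, in the order asked, and still so for the second after the job is handed in, with the robot touching nothing.
It also fails if it takes over 40 s, if anything falls off the work surface, if the arm or the gripper's body presses on something with over 40 N, if the wrist force passes 120 N, or if a joint passes its speed limit or range.

## Robot

A 6-joint arm with a two-finger parallel gripper is mounted at the origin on a cart in front of the work surface, level with it; the furniture and walls round the work are solid. World frame = base frame: x ahead of the robot, y to its left, z up, the work surface at z = 0. Lengths are in m, angles in rad, forces in N, time in s.
With the tool pointing down it reaches from about 0.225 to 0.875 m from the base axis. Payload 3.4 kg.
Tool frame: the origin (TCP) lies at the very end of the fingers, on their centre line; the grasp point (between the pads) lies 19 mm behind it; z points along the fingers, y is the line along which they close (so a half turn about z gives the same grasp; the last joint's range is limited). The gripper opens to 85 mm and grips with 20 to 120 N. Pads are 22 mm wide; open, the fingers measure 114 mm over their backs; the gripper's body (76 mm by 85 mm) begins 54 mm behind the grasp point. The pads swing forward as they close: fully open they stand 13 mm farther back than shut.
Start: joints at [-1.245, 0.276, 1.505, -0, 1.361, -0.121], TCP at [0.248, -0.519, 0.205] pointing down, gripper open.
Joint ranges: [-2.89, 2.89], [-0.75, 2.08], [0.22, 2.7], [-1.18, 4.32], [0.11, 2.71], [-2.7, 2.7]. Speed limits (rad/s): [2.57, 2.57, 3.14, 3.14, 3.14, 3.14].

## Interface

Orientations are given as a unit quaternion [w, x, y, z].
In Python, from rig import get_state, optics, sign_off gives the robot as it stands.
- The arm moves only by the tool send_rows, never from a script. Its argument "increments" is a list of rows, each an object with "gripper": the gripper's target within -1 to 1 (shut at 1, half-way at 0, fully open at -1); "linear": the shift along the world's x, y, z in m, a list of three; "delta_rot": the turn, a rotation vector about the world's x, y, z in rad, a list of three. In form: [{"gripper": gripper, "linear": [dx, dy, dz], "delta_rot": [rx, ry, rz]}, ...]. A call has 1 to 8 rows; each row is the pose to reach, as a shift and turn from the pose commanded when the call began; what a row does not reach only later rows make up. A row lasts 1/10 s, in which the tool goes at most 50 mm and 8.59 degrees, less where a joint would pass 70% of its speed; a pose out of reach is approached as far as the arm can. A call with a gripper value outside its range is refused whole. The fingers move at their own pace and stop on an object; "newtons" is the grip in N (left out, the last holds). Time passes only in rows, so rows that repeat a pose let the fingers close. It gives the time, the measured TCP pose, the force, the opening and the grip force at its end, in the units of the state.
- get_state(): the state, without advancing time (a new reading comes with each control period).
- optics.get_image(name): name is "scene" or "top"; returns a dict with "pixels" (480x640x3 uint8, blue, green, red), "K" (3x3 intrinsics, pixels), "rvec" (rotation vector, rad) and "tvec" (3), from world to camera coordinates, as OpenCV has them. Camera axes: x right, y down, z forward; pixel columns grow to the right and rows downward; lengths in m; the calibration is good to about 2 mm. A picture is of the moment at which its call begins. There is no depth.
- sign_off(): hands the job in; it is judged then, once.
The state is a dict: "clock": time; "qpos": joint angles; "qd": joint speeds; "effort": joint torques, N m; "position": TCP position; "ee_rot": TCP orientation; "contact_force": force on the tool from outside, world axes, zero at the start; "moment": the same for the moment, N m; "width": finger opening in m; "gripper_force": force on a finger pad.
Only numpy, scipy, OpenCV 4.12 (cv2) and the standard library are available. Lean on these libraries where they do the work, as an engineer would, in place of code of your own. Each camera call takes 0.05 s, during which the arm holds its last target. There are 200 camera calls.

## Working session

There is one attempt and no reset: what is moved stays moved. The work goes in short steps, Python scripts to look and compute and a tool call to move; the robot and the scene stay as the last step left them, time stands still between calls to the robot, and variables do not carry over. Pictures are saved under pics/ and viewed, at most 10 in all, crops included, and the job is handed in when it is done.

Besides the shell and the picture viewer there is one more tool, called after "Emit:" as name(argument=value, ...) on one line, values as JSON. send_rows: Moves the arm, as the interface text tells. Its arguments: {"type":"object","properties":{"increments":{"type":"array"},"newtons":{"type":"number"}},"required":["increments"]}

```bash
mkdir -p pics; cat > h.py <<'E'
import numpy as np, cv2
from rig import get_state, optics, sign_off
def grab(n,f=None):
    d=optics.get_image(n); 
    if f: cv2.imwrite('pics/'+f,d['pixels'])
    d['R']=cv2.Rodrigues(np.array(d['rvec'],float))[0]; d['t']=np.array(d['tvec'],float).ravel(); d['K']=np.array(d['K'],float)
    return d
def ray(d,uv):
    c=-d['R'].T@d['t']; v=d['R'].T@np.linalg.inv(d['K'])@np.array([uv[0],uv[1],1.]); return c,v/np.linalg.norm(v)
def onz(d,uv,z):
    c,v=ray(d,uv); return c+v*(z-c[2])/v[2]
def proj(d,P):
    p=d['K']@(d['R']@np.array(P,float).reshape(-1,3).T+d['t'][:,None]); return (p[:2]/p[2]).T
def tri(d1,u1,d2,u2):
    c1,a=ray(d1,u1); c2,b=ray(d2,u2)
    s=np.linalg.lstsq(np.c_[a,-b],c2-c1,rcond=None)[0]
    p,q=c1+a*s[0],c2+b*s[1]; return (p+q)/2,np.linalg.norm(p-q)
E
python3 - <<'E'
from h import *
for n in('scene','top'):
    d=grab(n,n+'1.png'); print(n,-d['R'].T@d['t'],d['K'][0,0])
print(get_state())
E
```

```text
scene [0.25196263 0.49885377 1.0007831 ] 467.75769181252446
top [ 0.31503264 -0.28291847  1.46737598] 580.8008195621077
{'clock': 0.1, 'qpos': array([-1.24498592e+00,  2.76560477e-01,  1.50602295e+00, -1.99836302e-05,
        1.36069184e+00, -1.20987705e-01]), 'qd': array([ 0.00228788, -0.00108346, -0.00315576,  0.00047278, -0.00144206,
        0.00193673]), 'effort': array([ 1.01328609e-03, -4.17699873e+01, -2.46404296e+01, -3.61522643e-04,
        5.79394167e-03,  1.36896011e-05]), 'position': array([ 0.24827366, -0.5180635 ,  0.20410332]), 'ee_rot': array([-8.35899547e-04,  9.75149230e-01,  2.21547446e-01, -9.57279316e-05]), 'contact_force': array([ 0.21486675,  0.79294508, -0.6120664 ]), 'moment': array([-0.00502688, -0.04408903,  0.01540822]), 'gripper_force': 0.0, 'width': 0.08544417594134471}
```

View pics/scene1.png

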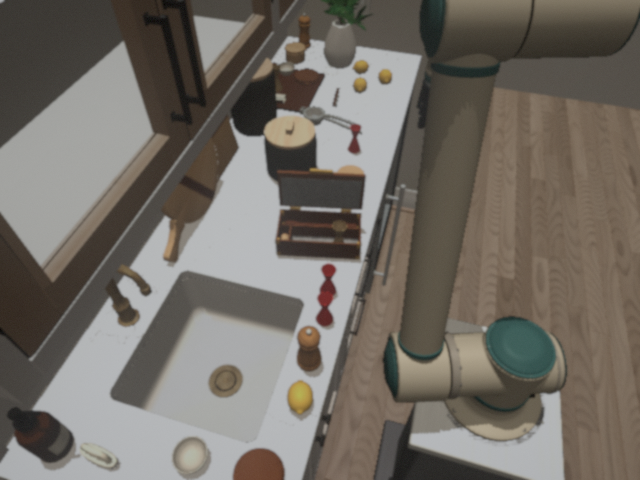

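View pics/top1.png

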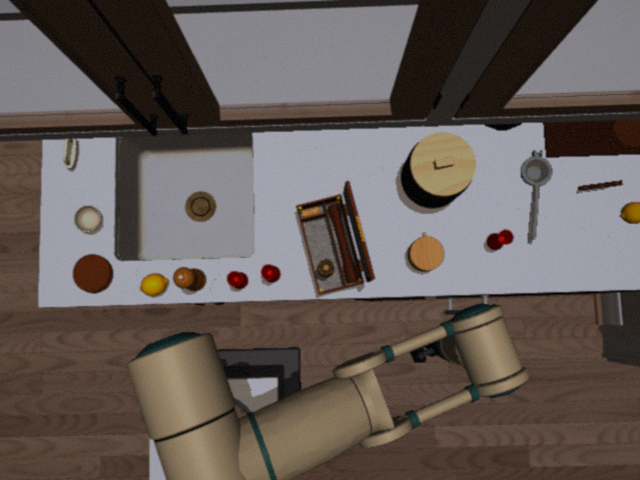

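The scene view shows the open case at about (320,230), red look-alikes at (328,278), (325,308) and (355,138), the mill at (308,348) and the lemon at (300,397). The top view shows the case at about (335,245): jigger (325,268), cork (313,212), muddler (340,245), lid (360,230). The salt box is behind it at (426,253).

Candidates for the jigger in the top view: brass in the case (325,268), red (270,272), red (237,280), red (500,240). I choose the brass one and check it in a crop.

```bash
python3 - <<'E'
from h import *
t=cv2.imread('pics/top1.png')[165:310,285:385]; s=cv2.imread('pics/scene1.png')[155:265,265:375]
a=cv2.resize(t,None,fx=4,fy=4,interpolation=2); b=cv2.resize(s,(400,400),interpolation=2)
c=np.zeros((580,800,3),np.uint8); c[:,:400]=a; c[:400,400:]=b; c=np.clip(c*1.6,0,255).astype(np.uint8); cv2.imwrite('pics/crop.png',c)
d=grab('top')
for uv in [(298,205),(342,195),(363,284),(319,294)]: print(uv,onz(d,uv,.066))
E
```

```text
(298, 205) [ 0.57073993 -0.2258762   0.066     ]
(342, 195) [ 0.59191395 -0.33439079  0.066     ]
(363, 284) [ 0.37281387 -0.37693206  0.066     ]
(319, 294) [ 0.35212296 -0.27043936  0.066     ]
```

View pics/crop.png

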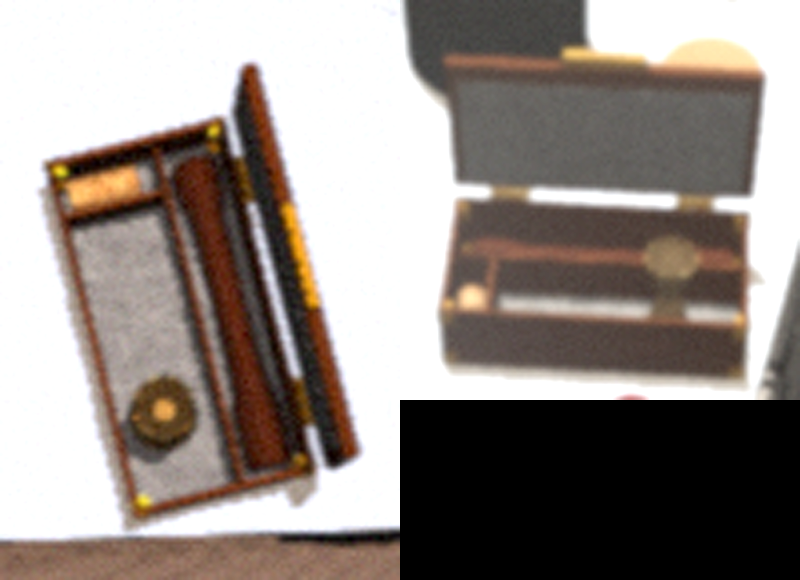

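The left half of the crop (top view) shows the brass jigger standing at about (326,268), the cork in its compartment at (311,212), the muddler at the back and the lid upright. The right half (scene view) shows the jigger top at about (339,226). It is brass rather than red, so the choice holds.

```bash
python3 - <<'E'
from h import *
t=grab('top'); s=grab('scene')
C=np.array([onz(t,p,.066)[:2] for p in [(297,205),(340.5,195),(363,282.5),(317.5,293.7)]])
y=(C[0]+C[1]-C[2]-C[3]); y/=np.linalg.norm(y); x=np.array([y[1],-y[0]]); o=C.mean(0)
print('o',o,'y',y,'x',x, [((c-o)@x,(c-o)@y) for c in C])
f=lambda P:np.round([(P[:2]-o)@x,(P[:2]-o)@y,P[2]],4)
tr,e=tri(t,(325.75,268),s,(339.3,225.7)); print('jig tri',tr,e,f(tr))
j=onz(t,(325.75,268),.099); print('jig z',j,f(j))
e1=(285+298/4,165+255/4); e2=(265+205/3.636,155+57/3.636)
P,e=tri(t,e1,s,e2); print('lip',P,e,f(P))
for n,uv,z in [('salt',(426,253),.058),('salt edge',(408,255),.058),('pot near',(405,195),.13),('mill',(183,278),.14),('red1',(270,272),.09)]:
  P=onz(t,uv,z); print(n,P,f(P))
E
```

```text
o [ 0.47305679 -0.2995207 ] y [0.97921577 0.20282131] x [ 0.20282131 -0.97921577] [(np.float64(-0.05468373881974086), np.float64(0.1111681581135938)), (np.float64(0.05468373881974097), np.float64(0.11018261577404793)), (np.float64(0.056343429389548914), np.float64(-0.11036644131500878)), (np.float64(-0.05634342938954887), np.float64(-0.11098433257263304))]
jig tri [ 0.41395623 -0.28833629  0.09631012] 0.003923274299521604 [-0.0229 -0.0556  0.0963]
jig z [ 0.41181519 -0.28857239  0.099     ] [-0.0231 -0.0577  0.099 ]
lip [ 0.48786607 -0.36517695  0.20134132] 0.0013361768111678745 [0.0673 0.0012 0.2013]
salt [ 0.44345714 -0.53311833  0.058     ] [ 0.2227 -0.0764  0.058 ]
salt edge [ 0.43998752 -0.48934883  0.058     ] [ 0.1792 -0.0709  0.058 ]
pot near [ 0.57421402 -0.47879425  0.13      ] [0.1961 0.0627 0.13  ]
mill [0.39631177 0.03977934 0.14      ] [-0.3478 -0.0063  0.14  ]
red1 [ 0.40712946 -0.1558748   0.09      ] [-0.154  -0.0354  0.09  ]
```

Emit:
send_rows(increments=[{"gripper": 1,"linear": [0,0.0,0.03],"delta_rot": [0,0,-0.04]},{"gripper": 1,"linear": [0.01,0.025,0.05],"delta_rot": [0,0,-0.1]},{"gripper": 1,"linear": [0.025,0.06,0.055],"delta_rot": [0,0,-0.16]},{"gripper": 1,"linear": [0.045,0.1,0.055],"delta_rot": [0,0,-0.2]},{"gripper": 1,"linear": [0.065,0.14,0.055],"delta_rot": [0,0,-0.243]},{"gripper": 1,"linear": [0.082,0.18,0.05],"delta_rot": [0,0,-0.243]},{"gripper": 1,"linear": [0.098,0.217,0.04],"delta_rot": [0,0,-0.243]},{"gripper": 1,"linear": [0.098,0.217,0.04],"delta_rot": [0,0,-0.243]}])

```text
clock: 1.05
position: [0.3469, -0.2963, 0.2441]
ee_rot: [-0.002, 0.995, 0.104, -0.0]
contact_force: [-0.3, 0.3, -0.1]
width: 0.0002
gripper_force: 0.0
```

Emit:
send_rows(increments=[{"gripper": 1,"linear": [0,-0.003,-0.03],"delta_rot": [0,0,0]},{"gripper": 1,"linear": [0,-0.005,-0.06],"delta_rot": [0,0,0]},{"gripper": 1,"linear": [0,-0.005,-0.09],"delta_rot": [0,0,0]},{"gripper": 1,"linear": [0,-0.005,-0.12],"delta_rot": [0,0,0]},{"gripper": 1,"linear": [0,-0.005,-0.14],"delta_rot": [0,0,0]},{"gripper": 1,"linear": [0,-0.005,-0.155],"delta_rot": [0,0,0]},{"gripper": 1,"linear": [0,-0.005,-0.155],"delta_rot": [0,0,0]}])

```text
clock: 1.75
position: [0.3451, -0.3059, 0.0881]
ee_rot: [-0.002, 0.995, 0.102, -0.001]
contact_force: [-0.4, 0.1, -0.1]
width: 0.0
gripper_force: 0.0
```

```bash
python3 - <<'E'
from h import *
s=grab('scene'); t=grab('top'); g=get_state(); print(g['position'],proj(s,g['position']),proj(t,g['position']))
c=np.zeros((480,800,3),np.uint8); c[:,:400]=cv2.resize(t['pixels'][190:310,285:385],(400,480),interpolation=2); c[:400,400:]=cv2.resize(s['pixels'][160:270,265:375],(400,400),interpolation=2)
cv2.imwrite('pics/c2.png',np.clip(c*1.6,0,255).astype(np.uint8))
E
```

```text
[ 0.34648253 -0.30725569  0.09015654] [[367.00659767 227.6726362 ]] [[334.56983624 295.64868698]]
```

View pics/c2.png

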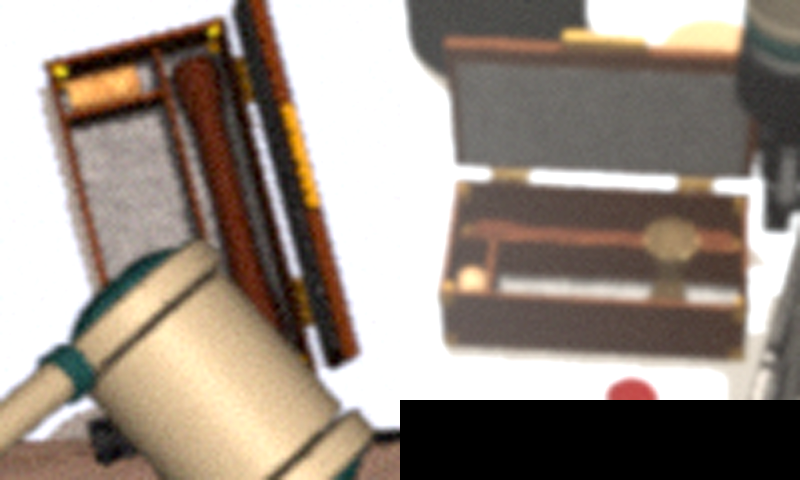

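The fingers hang beside the case's right end at crop (778,225), just right of the jigger top at (670,238). The tip looks a few pixels off the projected TCP, so I check that.

```bash
python3 - <<'E'
from h import *
s=grab('scene'); g=cv2.cvtColor(s['pixels'],cv2.COLOR_BGR2GRAY)
print(g[205:236,358:380:2]); P=get_state(); print(P['position'],P['ee_rot'])
print(proj(s,[[.346,-.305,.088],[.346,-.305,.108],[.4118,-.2886,.099]]))
E
```

```text
[[ 57  51  93  57  30  39  67  69  41  77 147]
 [ 62  52 108  67  35  41  68  67  40  86 141]
 [ 62  59 118  83  36  42  67  72  43 100 132]
 [ 85  89 141 111  42  48  70  69  58 118 127]
 [140 141 167 132  54  54  72  71  76 139 124]
 [180 180 183 136  60  58  73  71  81 151 117]
 [188 189 188 131  51  56  71  69  72 146 105]
 [170 175 185 134  49  53  70  67  57 127  91]
 [127 139 179 138  47  50  67  61  50  93  75]
 [ 87 115 175 133  41  44  56  56  43  63  64]
 [ 79 111 172 131  41  35  46  47  40  56  62]
 [ 71 110 172 124  40  35  38  50  71  69  62]
 [ 66 115 174 123  44  34  38  79 118  85  61]
 [ 60 120 178 123  47  36  44 112 155  96  55]
 [ 56 121 180 122  46  34  48 136 167  93  48]
 [ 49 123 180 124  48  37  54 147 164  84  45]
 [ 49 123 180 130  63  54  65 151 154  69  39]
 [ 46 122 183 151 108  96 103 161 143  65  41]
 [ 46 123 186 176 156 150 151 171 134  64  38]
 [ 49 123 188 191 185 183 183 181 122  61  43]
 [ 59 123 189 195 194 193 194 184 110  61  46]
 [ 68 121 188 195 196 196 195 179  99  62  51]
 [ 71 116 182 194 195 194 195 170  92  60  54]
 [ 67 104 168 189 195 195 195 159  83  61  57]
 [ 55  96 148 181 195 196 193 149  78  60  56]
 [ 48  94 137 170 193 196 190 138  74  60  56]
 [ 48  93 135 156 187 196 187 123  74  55  60]
 [ 48  93 140 152 183 195 184 112  70  52  63]
 [ 47 102 160 166 186 196 179 103  67  55  65]
 [ 46 113 179 186 191 195 171  93  64  54  63]
 [ 44 114 186 194 194 194 161  86  65  57  65]]
[ 0.34683356 -0.30754286  0.09065291] [6.99769877e-04 9.94826343e-01 1.01587117e-01 3.40224812e-04]
[[366.93335495 228.88874834]
 [367.60275803 223.74599379]
 [340.93058004 225.23720073]]
```

Emit:
send_rows(increments=[{"gripper": 1,"linear": [-0.001,0.003,-0.006],"delta_rot": [0,0,0]},{"gripper": 1,"linear": [-0.001,0.006,-0.012],"delta_rot": [0,0,0]},{"gripper": 1,"linear": [0.009,0.008,-0.012],"delta_rot": [0,0,0]},{"gripper": 1,"linear": [0.017,0.01,-0.012],"delta_rot": [0,0,0]},{"gripper": 1,"linear": [0.017,0.01,-0.012],"delta_rot": [0,0,0]}])

```text
clock: 2.4
position: [0.3651, -0.2968, 0.0782]
ee_rot: [0.001, 0.995, 0.102, 0.001]
contact_force: [0.3, 0.0, -0.1]
width: -0.0002
gripper_force: 0.0
```

```bash
python3 - <<'E'
from h import *
s=grab('scene'); g=get_state(); print(g['position'],g['contact_force'],proj(s,g['position']))
cv2.imwrite('pics/c3.png',np.clip(cv2.resize(s['pixels'][190:265,305:405],(800,600),interpolation=2)*1.8,0,255).astype(np.uint8))
E
```

```text
[ 0.36446251 -0.29669395  0.07813111] [0.20774911 0.65796661 0.11904972] [[358.98205358 232.17642881]]
```

View pics/c3.png

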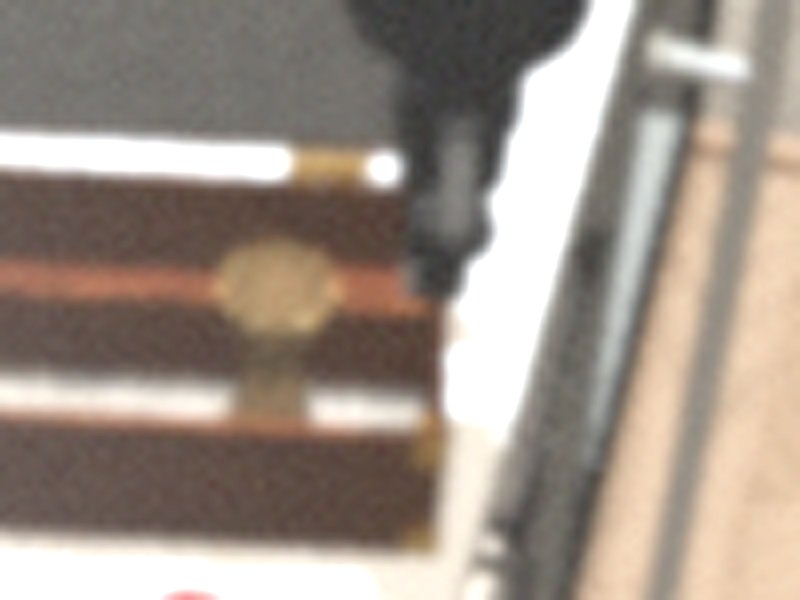

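The fingertip is at crop (438,295), level with the jigger's top disc at (278,285). It may be slightly high, so I go about 10 mm lower once past the wall, then push slowly along the case's +y.

Emit:
send_rows(increments=[{"gripper": 1,"linear": [0.008,0.0015,0],"delta_rot": [0,0,0]},{"gripper": 1,"linear": [0.008,0.0015,-0.009],"delta_rot": [0,0,0]},{"gripper": 1,"linear": [0.012,0.0025,-0.009],"delta_rot": [0,0,0]},{"gripper": 1,"linear": [0.017,0.0035,-0.009],"delta_rot": [0,0,0]},{"gripper": 1,"linear": [0.022,0.0045,-0.009],"delta_rot": [0,0,0]},{"gripper": 1,"linear": [0.027,0.0055,-0.009],"delta_rot": [0,0,0]},{"gripper": 1,"linear": [0.03,0.006,-0.009],"delta_rot": [0,0,0]},{"gripper": 1,"linear": [0.03,0.006,-0.009],"delta_rot": [0,0,0]}])

```text
clock: 3.25
position: [0.394, -0.2907, 0.069]
ee_rot: [0.0, 0.995, 0.102, 0.0]
contact_force: [-0.8, -0.6, -0.3]
width: 0.0003
gripper_force: 0.1
```

```bash
python3 - <<'E'
from h import *
s=grab('scene'); g=get_state(); print(g['position'],g['contact_force'],proj(s,g['position']))
cv2.imwrite('pics/c4.png',np.clip(cv2.resize(s['pixels'][190:265,305:405],(800,600),interpolation=2)*1.8,0,255).astype(np.uint8))
E
```

```text
[ 0.39362935 -0.29057501  0.06893248] [-0.49386891 -0.41489312 -0.21727   ] [[347.33816872 233.77773119]]
```

View pics/c4.png

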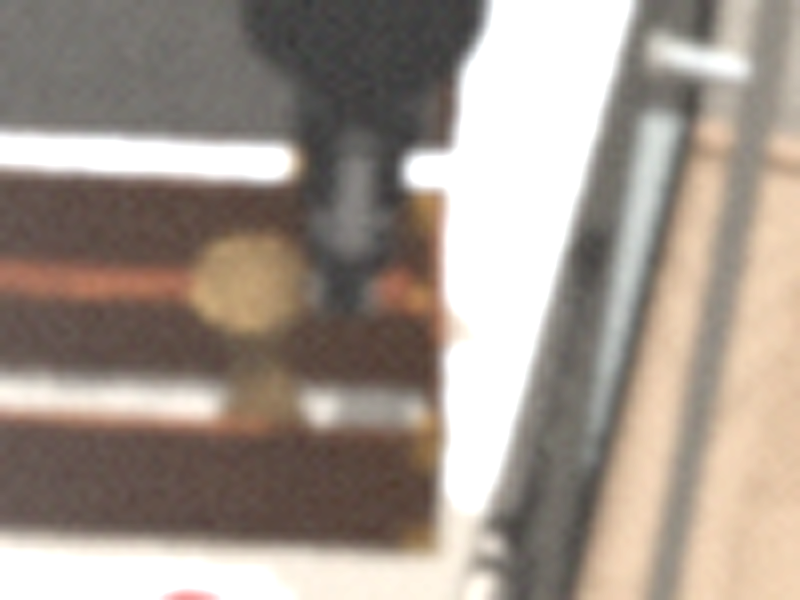

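The finger touches the disc. The jigger's top has moved left to crop (248,283) while its foot stays at (265,405), so it is tipping and not sliding. I carry on pushing.

Emit:
send_rows(increments=[{"gripper": 1,"linear": [0.006,0.001,0],"delta_rot": [0,0,0]},{"gripper": 1,"linear": [0.012,0.0025,0],"delta_rot": [0,0,0]},{"gripper": 1,"linear": [0.018,0.0035,0],"delta_rot": [0,0,0]},{"gripper": 1,"linear": [0.024,0.005,0],"delta_rot": [0,0,0]},{"gripper": 1,"linear": [0.03,0.006,0],"delta_rot": [0,0,0]},{"gripper": 1,"linear": [0.034,0.007,0],"delta_rot": [0,0,0]},{"gripper": 1,"linear": [0.034,0.007,0],"delta_rot": [0,0,0]},{"gripper": 1,"linear": [0.034,0.007,0],"delta_rot": [0,0,0]}])

```text
clock: 4.1
position: [0.4274, -0.2834, 0.0688]
ee_rot: [-0.0, 0.995, 0.102, -0.0]
contact_force: [-0.1, 0.3, 0.1]
width: -0.0001
gripper_force: 0.0
```

```bash
python3 - <<'E'
from h import *
s=grab('scene'); g=get_state(); print(g['position'],g['contact_force'],proj(s,g['position']))
cv2.imwrite('pics/c5.png',np.clip(cv2.resize(s['pixels'][190:265,305:405],(800,600),interpolation=2)*1.8,0,255).astype(np.uint8))
cv2.imwrite('pics/c5.png',np.clip(cv2.resize(s['pixels'][155:275,225:385],(800,600),interpolation=2)*1.8,0,255).astype(np.uint8))
E
```

```text
[ 0.42727425 -0.28348421  0.06883578] [ 1.34759026  0.39120963 -0.29408027] [[334.23330122 233.01497879]]
```

View pics/c5.png

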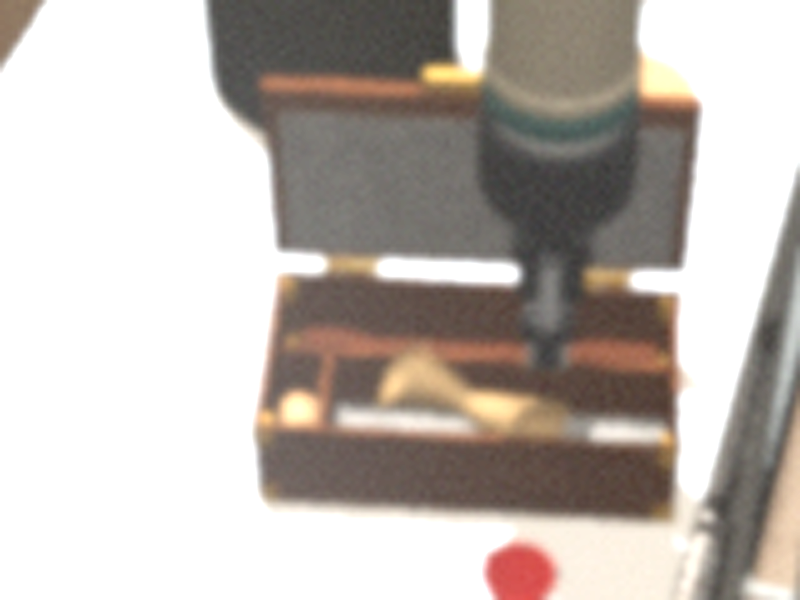

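The jigger is down, lying from crop (410,375) to (540,415) inside its bay. Next I lift the hand, swing it over behind the lid and check from above.

Emit:
send_rows(increments=[{"gripper": 1,"linear": [-0.005,0,0.04],"delta_rot": [0,0,0]},{"gripper": 1,"linear": [-0.005,0,0.085],"delta_rot": [0,0,0]},{"gripper": 1,"linear": [-0.005,0,0.13],"delta_rot": [0,0,0]},{"gripper": 1,"linear": [-0.005,0,0.17],"delta_rot": [0,0,0]},{"gripper": 1,"linear": [-0.005,0,0.195],"delta_rot": [0,0,0]},{"gripper": 1,"linear": [-0.005,0,0.2],"delta_rot": [0,0,0]}])

```text
clock: 4.75
position: [0.4235, -0.2848, 0.2725]
ee_rot: [0.003, 0.995, 0.102, 0.002]
contact_force: [-0.6, -0.5, -0.8]
width: 0.0001
gripper_force: 0.0
```

Emit:
send_rows(increments=[{"gripper": 1,"linear": [0.015,-0.03,0],"delta_rot": [0,0,0]},{"gripper": 1,"linear": [0.03,-0.065,0],"delta_rot": [0,0,0]},{"gripper": 1,"linear": [0.045,-0.1,0],"delta_rot": [0,0,0]},{"gripper": 1,"linear": [0.06,-0.125,0],"delta_rot": [0,0,0]},{"gripper": 1,"linear": [0.065,-0.135,0],"delta_rot": [0,0,0]},{"gripper": 1,"linear": [0.065,-0.135,0],"delta_rot": [0,0,0]}])

```text
clock: 5.35
position: [0.4871, -0.4191, 0.2665]
ee_rot: [-0.001, 0.995, 0.101, -0.001]
contact_force: [-0.2, 0.4, -0.6]
width: 0.0004
gripper_force: 0.0
```

```bash
python3 - <<'E'
from h import *
s=grab('scene'); t=grab('top'); g=get_state(); print(g['position'],g['contact_force'],proj(s,g['position']))
c=np.zeros((480,800,3),np.uint8); c[:,:400]=cv2.resize(t['pixels'][190:310,285:385],(400,480),interpolation=2); c[:400,400:]=cv2.resize(s['pixels'][160:270,265:375],(400,400),interpolation=2)
cv2.imwrite('pics/c6.png',np.clip(c*1.6,0,255).astype(np.uint8))
E
```

```text
[ 0.48660362 -0.41731341  0.26793284] [0.08446075 0.39192565 0.84626878] [[327.5996026  137.34364968]]
```

View pics/c6.png

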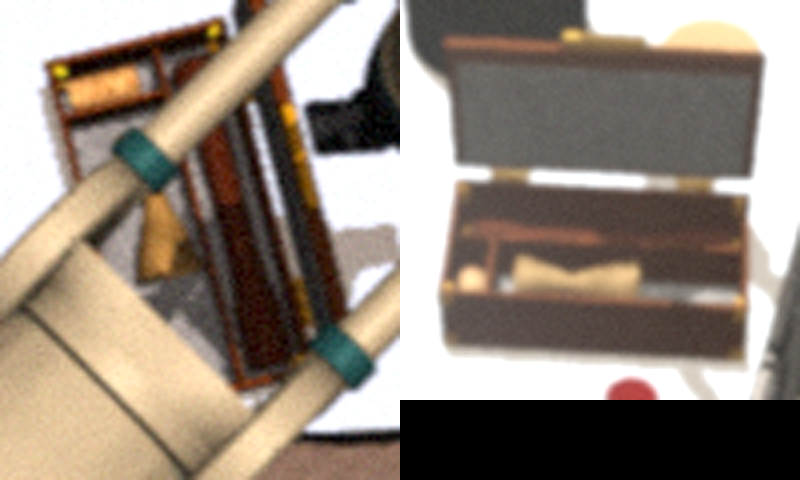

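The jigger now lies flat along its bay at scene crop (515–640,275), below the rim. The cork, muddler and lid are unmoved. I lower the finger behind the lid.

Emit:
send_rows(increments=[{"gripper": 1,"linear": [0,0,-0.03],"delta_rot": [0,0,0]},{"gripper": 1,"linear": [0,0,-0.06],"delta_rot": [0,0,0]},{"gripper": 1,"linear": [0,0,-0.09],"delta_rot": [0,0,0]},{"gripper": 1,"linear": [0,0,-0.11],"delta_rot": [0,0,0]},{"gripper": 1,"linear": [0,0,-0.11],"delta_rot": [0,0,0]}])

```text
clock: 5.95
position: [0.4851, -0.4152, 0.1561]
ee_rot: [-0.003, 0.995, 0.102, -0.002]
contact_force: [0.0, 0.1, -0.4]
width: -0.0
gripper_force: 0.0
```

Emit:
send_rows(increments=[{"gripper": 1,"linear": [-0.002,0.01,0],"delta_rot": [0,0,0]},{"gripper": 1,"linear": [-0.004,0.02,0],"delta_rot": [0,0,0]},{"gripper": 1,"linear": [-0.006,0.03,0],"delta_rot": [0,0,0]},{"gripper": 1,"linear": [-0.008,0.04,0],"delta_rot": [0,0,0]},{"gripper": 1,"linear": [-0.01,0.05,0],"delta_rot": [0,0,0]},{"gripper": 1,"linear": [-0.012,0.06,0],"delta_rot": [0,0,0]},{"gripper": 1,"linear": [-0.014,0.07,0],"delta_rot": [0,0,0]},{"gripper": 1,"linear": [-0.014,0.07,0],"delta_rot": [0,0,0]}])

```text
clock: 6.75
position: [0.473, -0.3466, 0.1589]
ee_rot: [-0.001, 0.995, 0.102, -0.0]
contact_force: [0.2, 0.1, -0.9]
width: 0.0003
gripper_force: 0.0
```

Emit:
send_rows(increments=[{"gripper": 1,"linear": [-0.002,0.01,0],"delta_rot": [0,0,0]},{"gripper": 1,"linear": [-0.004,0.02,0],"delta_rot": [0,0,0]},{"gripper": 1,"linear": [-0.004,0.022,0],"delta_rot": [0,0,0]},{"gripper": 1,"linear": [-0.004,0.022,0.03],"delta_rot": [0,0,0]},{"gripper": 1,"linear": [-0.004,0.022,0.07],"delta_rot": [0,0,0]},{"gripper": 1,"linear": [-0.004,0.022,0.11],"delta_rot": [0,0,0]},{"gripper": 1,"linear": [-0.004,0.022,0.14],"delta_rot": [0,0,0]},{"gripper": 1,"linear": [-0.004,0.022,0.14],"delta_rot": [0,0,0]}])

```text
clock: 7.55
position: [0.4714, -0.3282, 0.3042]
ee_rot: [0.004, 0.995, 0.102, 0.003]
contact_force: [-0.2, 0.2, -0.3]
width: -0.0
gripper_force: 0.0
```

Emit:
send_rows(increments=[{"gripper": 1,"linear": [-0.03,-0.02,0],"delta_rot": [0,0,0]},{"gripper": 1,"linear": [-0.06,-0.04,0],"delta_rot": [0,0,0]},{"gripper": 1,"linear": [-0.09,-0.06,0],"delta_rot": [0,0,0]},{"gripper": 1,"linear": [-0.12,-0.08,0],"delta_rot": [0,0,0]},{"gripper": 1,"linear": [-0.15,-0.1,0],"delta_rot": [0,0,0]},{"gripper": 1,"linear": [-0.16,-0.12,0],"delta_rot": [0,0,0]},{"gripper": 1,"linear": [-0.16,-0.14,0],"delta_rot": [0,0,0]},{"gripper": 1,"linear": [-0.16,-0.14,0],"delta_rot": [0,0,0]}])

```text
clock: 8.35
position: [0.3086, -0.4685, 0.2973]
ee_rot: [-0.0, 0.995, 0.1, -0.0]
contact_force: [0.5, 0.5, -0.3]
width: 0.0001
gripper_force: 0.0
```

Emit:
send_rows(increments=[{"gripper": 1,"linear": [0,0,0],"delta_rot": [0,0,0]},{"gripper": 1,"linear": [0,0,0],"delta_rot": [0,0,0]},{"gripper": 1,"linear": [0,0,0],"delta_rot": [0,0,0]},{"gripper": 1,"linear": [0,0,0],"delta_rot": [0,0,0]},{"gripper": 1,"linear": [0,0,0],"delta_rot": [0,0,0]},{"gripper": 1,"linear": [0,0,0],"delta_rot": [0,0,0]},{"gripper": 1,"linear": [0,0,0],"delta_rot": [0,0,0]},{"gripper": 1,"linear": [0,0,0],"delta_rot": [0,0,0]}])

```text
clock: 9.15
position: [0.3095, -0.4666, 0.299]
ee_rot: [0.0, 0.995, 0.102, 0.0]
contact_force: [0.4, 0.2, 0.5]
width: 0.0002
gripper_force: 0.0
```

```bash
python3 - <<'E'
from h import *
s=grab('scene'); t=grab('top'); g=get_state(); print(g['position'],g['contact_force'])
a=cv2.resize(t['pixels'][150:330,140:440],(800,480),interpolation=2); 
c=np.zeros((600,800,3),np.uint8); c[:300,:]=cv2.resize(t['pixels'][170:320,140:540],(800,300),interpolation=2); c[300:,:400]=cv2.resize(s['pixels'][160:310,240:440],(400,300),interpolation=2);c[300:,400:]=cv2.resize(s['pixels'][260:410,240:440],(400,300),interpolation=2)
cv2.imwrite('pics/c7.png',np.clip(c*1.6,0,255).astype(np.uint8))
E
```

```text
[ 0.30946324 -0.4666016   0.29890983] [-0.57643467 -0.05832828  0.22654178]
```

View pics/c7.png

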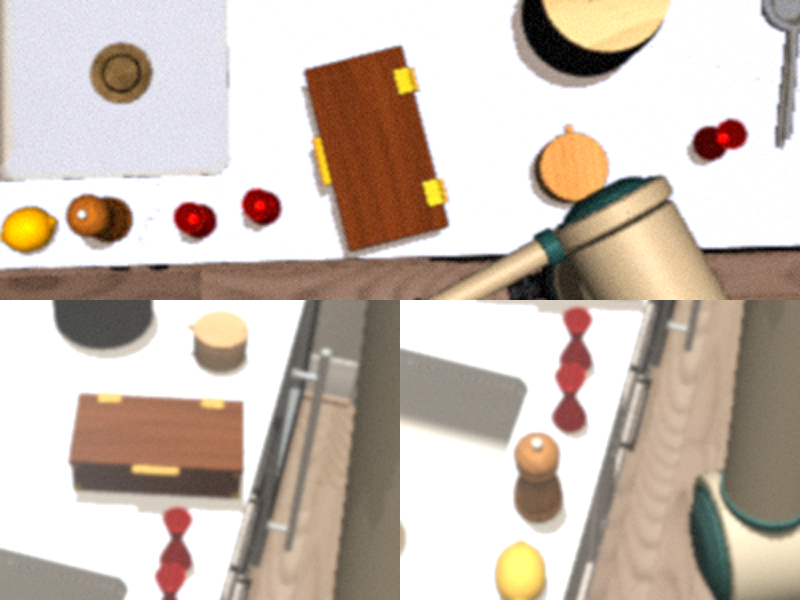

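The lid lies on the case (top crop 305–445, 45–250) with its lip at the front. The salt box, mill, lemon and red look-alikes are where they were. I let it settle and check that the lip height is final.

Emit:
send_rows(increments=[{"gripper": 1,"linear": [0,0,0],"delta_rot": [0,0,0]},{"gripper": 1,"linear": [0,0,0],"delta_rot": [0,0,0]},{"gripper": 1,"linear": [0,0,0],"delta_rot": [0,0,0]},{"gripper": 1,"linear": [0,0,0],"delta_rot": [0,0,0]},{"gripper": 1,"linear": [0,0,0],"delta_rot": [0,0,0]},{"gripper": 1,"linear": [0,0,0],"delta_rot": [0,0,0]},{"gripper": 1,"linear": [0,0,0],"delta_rot": [0,0,0]},{"gripper": 1,"linear": [0,0,0],"delta_rot": [0,0,0]}])

```text
clock: 10.05
position: [0.3095, -0.4666, 0.2989]
ee_rot: [0.0, 0.995, 0.102, 0.0]
contact_force: [0.3, 0.5, -0.6]
width: 0.0001
gripper_force: 0.0
```

```bash
python3 - <<'E'
from h import *
def lip(d,x0,y0,x1,y1):
    h=cv2.cvtColor(d['pixels'][y0:y1,x0:x1],cv2.COLOR_BGR2HSV); m=cv2.inRange(h,(18,110,80),(35,255,255)); M=cv2.moments(m,True); return M['m10']/M['m00']+x0,M['m01']/M['m00']+y0,M['m00']
for i in range(2):
  s=grab('scene'); t=grab('top'); a=lip(t,292,232,308,268); b=lip(s,300,238,336,252); print(a,b,tri(t,a[:2],s,b[:2]))
E
```

```text
(300.82300884955754, 250.32743362831857, 113.0) (317.2718446601942, 244.84466019417476, 103.0) (array([ 0.45825031, -0.2299291 ,  0.07198436]), np.float64(0.000232437207422352))
(300.85585585585585, 250.45945945945945, 111.0) (317.05102040816325, 244.77551020408163, 98.0) (array([ 0.45837236, -0.22993589,  0.07208635]), np.float64(0.0006833214835480429))
```

The lip is at z = 72 mm and holding still. The panel's mid-thickness when shut on the 66 mm rim is about 71–72 mm, so the lid is fully shut.

```bash
python3 -c "
from rig import sign_off; print(sign_off())"
```

```text
the job is handed in; nothing more can be done
None
```

The jigger was pushed over and lies flat in its own compartment, the lid is fully shut, nothing else in view looked disturbed, and the job was handed in at about 10 s on the robot's clock.

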